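# Find the rocking lid on the parts tray and press it home

### The arm

A 6-joint arm with a two-finger parallel gripper is mounted at the origin on the work surface. World frame = base frame: x ahead of the robot, y to its left, z up, the work surface at z = 0. Lengths are in m, angles in rad, forces in N, time in s.
With the tool pointing down it reaches from about 0.35 to 0.85 m from the base axis. Payload 8.1 kg.
Tool frame: the origin (TCP) lies midway between the tips of the shut fingers; the grasp point (between the pads) lies 19 mm behind it (robot.tcp_to_grasp is the distance from the TCP to the grasp point, in m); x points along the fingers, y is the direction in which the jaws open and shut, and the axes are right-handed (so a half turn about x gives the same grasp; the last joint's range is limited). The gripper opens to 93 mm and grips with 3 to 60 N. Pads are 15 mm wide; open, the fingers measure 128 mm over their backs; the gripper's body (75 mm by 188 mm) begins 65 mm behind the grasp point.
Start: joints at [-1.401, 0.13, 1.488, -0, 1.523, -0.085], TCP at [0.151, -0.581, 0.219] pointing down, gripper open.
Joint ranges: [-2.96, 2.96], [-0.89, 2.26], [0.02, 2.5], [-1.34, 4.48], [0, 2.73], [-2.66, 2.66]. Speed limits (rad/s): [2.39, 2.39, 2.79, 3.14, 3.14, 3.14].

### API

Orientations are given as a rotation vector (axis times angle).
In Python, from plant import robot gives the robot as it stands.
- The arm moves only by the tool play_rows, never from a script. Its argument "plan" is a list of rows, each an object with "slide": the shift along the world's x, y, z as a fraction of full scale, a list of three; "roll": the turn about the world's z as a fraction of full scale; "fingers": the gripper command: -1 is shut, 1 is fully open, values between are in proportion. A call has 1 to 20 rows; each row shifts and turns the commanded pose from where the row before left it; what a row does not reach is not made up. Full scale, the value 1, is 30 mm for a shift and 8 degrees for a turn. A row lasts 1/8 s, in which the tool goes at most 62.5 mm and 10.7 degrees, less where a joint would pass 70% of its speed; a pose out of reach is approached as far as the arm can. A call with a number of a shift or a turn outside -1 to 1 is refused whole. A call with a gripper value outside its range is refused whole. The fingers move at their own pace and stop on an object; "squeeze" is the grip in N (left out, the last holds). Time passes only in rows, so rows that do not move let the fingers close. It gives the time, the measured TCP pose, the force and the opening at its end, in the units of the state.
- robot.read_state(): the state, without advancing time (a new reading comes with each control period).
- robot.read_camera(name): name is "scene" or "top" or "wrist"; returns the picture (480x640x3 uint8, red, green, blue); there is no depth.
- robot.get_calibration(name): a dict with "fx", "fy", "cx", "cy" (pixels), "distortion" ([k1, k2, p1, p2, k3] as OpenCV has them; the pictures are not rectified), "R" (3x3) and "t" (3): a world point X has camera coordinates R X + t; the wrist camera has in their place "T_tool_cam" (4x4, takes a point from camera to tool coordinates, whose origin is the TCP and whose axes are the tool frame's). Camera axes: x right, y down, z forward; pixel columns grow to the right and rows downward; lengths in m; the calibration is good to about 2 mm. A picture is of the moment at which its call begins: read the wrist's pose just before it. get_calibration takes no time and is no camera call.
- robot.close_job(): hands the job in, once; it reports no verdict.
Trained networks look in the newest picture that a camera, given by its name, has taken for a name from the list of things; names that differ only in an ending like _2 or _b are one class to them, and where a whole thing is asked for, a point or a joint stands for the part that bears it (a point fixed in the world has none). Each returns a list of dicts, best first, with "p" (0 to 1); they miss things now and then, are a little off and sometimes report something else, mostly with a low value. They report only what shows in the picture. A call takes as long as a camera call. They do not tell look-alikes from the thing itself.
- robot.boxes_of(camera, target): "extent" ([centre column, centre row, width, height] in pixels, round what is visible of it).
- robot.regions_of(camera, target): "region" (480x640 bool, what is visible of it) and "extent" ([centre column, centre row, width, height] in pixels, round what is visible of it).
- robot.mark_of(camera, target): "point" ([column, row] in pixels: a listed point, or the origin of a listed thing).
The state is a dict: "t": time; "q": joint angles; "dq": joint speeds; "joint_torque": joint torques, N m; "tool_pos": TCP position; "orientation": TCP orientation; "force": force on the tool from outside, world axes, zero at the start; "wrist_torque": the same for the moment, N m; "opening": finger opening in m.
Only numpy, scipy, OpenCV 4.12 (cv2) and the standard library are available. Lean on these libraries where they do the work, as an engineer would, in place of code of your own. Each camera call takes 0.05 s, during which the arm holds its last target.

### The job

One of the four identical lids on the parts tray is sitting on a catch that was never pushed in. Press the lids lightly near an edge, one after another, until you find the one that rocks under the finger, then press that lid firmly in the middle until it is fully home and all four lids lie flush with the tray. Only press with the fingertips, no harder than a firm thumb: do not lift or pry up any lid, and leave everything else where it stands.

Things in the scene. Friction and masses are not known exactly. Their poses are not given: they have to be found in the camera images.
- tray: Dark steel small-parts tray fixed to the bench, 205 (x) x 301 (y) x 50 mm high. Origin: centre of its underside; x from near to far, y left, z up. 2 x 3 cells at 96 mm pitch: the two middle ones are open bins, the four outer ones (x = +-48, y = +-96 mm) have identical lids in 83 x 83 mm recesses, 8 mm deep; a narrow ledge round each carries the lid.
- tray_rim (a point): Centre of the tray, level with its rim, 50 mm above its underside. Hidden mid-cell under each lid is a push catch, head 16 mm across. Three are down. One, under a different lid each run, is up: its lid stands level, 3.5-4.5 mm proud, and see-saws about 0.1 rad on it when pressed under 1 N near an edge. Pressed in the middle with about 12 N the catch goes down and stays.
- lid_1: Plain aluminium drop-in lid, 80 x 80 x 8 mm, 120 g or so, lying loose in the near left closed cell of the tray. Origin: centre of its underside, 8 mm below its top face; axes along its sides, z up. Seated, its underside is 42 mm above the tray's underside and its top is flush with the tray rim.
- lid_2: Plain aluminium drop-in lid, 80 x 80 x 8 mm, 120 g or so, lying loose in the far left closed cell of the tray. Origin: centre of its underside, 8 mm below its top face; axes along its sides, z up. Seated, its underside is 42 mm above the tray's underside and its top is flush with the tray rim.
- lid_3: Plain aluminium drop-in lid, 80 x 80 x 8 mm, 120 g or so, lying loose in the near right closed cell of the tray. Origin: centre of its underside, 8 mm below its top face; axes along its sides, z up. Seated, its underside is 42 mm above the tray's underside and its top is flush with the tray rim.
- lid_4: Plain aluminium drop-in lid, 80 x 80 x 8 mm, 120 g or so, lying loose in the far right closed cell of the tray. Origin: centre of its underside, 8 mm below its top face; axes along its sides, z up. Seated, its underside is 42 mm above the tray's underside and its top is flush with the tray rim.
- socket_big: Loose steel socket, 32 mm across, 58 mm high, standing in the near open middle bin of the tray. Leave alone. Origin: centre of its underside.
- socket_small: Loose steel socket, 22 mm across, 55 mm high, standing in the far open middle bin of the tray. Leave alone. Origin: centre of its underside.
- oil_filter: Loose white spin-on filter canister, 72 mm across, 86 mm high, standing just left (+y) of the tray. Leave alone. Origin: centre of its underside.
- part_carton: Loose small cardboard box, 90 x 60 x 45 mm, just right (-y) of the tray. Leave alone. Origin: centre of its underside.
- additive: Loose grey bottle, 60 mm across, 150 mm high, on the left of the table. Leave alone. Origin: centre of its underside.
- grease_jar: Loose jar, 76 mm across, 70 mm high, on the right of the table. Leave alone. Origin: centre of its underside.
- wrench: Loose wrench lying on the right of the table. Leave alone.
Not all that is in view belongs to the job. What is shaped like the lid_4 but red is not meant. Leave any red look-alike of the lid_2 alone.

How it is judged:
By the outcome, as a careful person would: the job done as asked, in the order asked, and still so for the second after the job is handed in, with the robot touching nothing.
It also fails if it takes over 48 s, if anything falls off the work surface, if the arm or the gripper's body presses on something with over 40 N, if the wrist force passes 120 N, or if a joint passes its speed limit or range.

## Working session

There is one attempt and no reset: what is moved stays moved. The work goes in short steps, Python scripts to look and compute and a tool call to move; the robot and the scene stay as the last step left them, time stands still between calls to the robot, and variables do not carry over. Pictures are saved under pics/ and viewed, and the job is handed in when it is done.

Besides the shell and the picture viewer there is one more tool, called after "Request:" as name(argument=value, ...), one argument or row to a line, values as JSON. play_rows: Moves the arm, as the interface text tells. Its arguments: {"type":"object","properties":{"plan":{"type":"array","items":{"type":"object","properties":{"slide":{"type":"array","items":{"type":"number","minimum":-1,"maximum":1}},"roll":{"type":"number","minimum":-1,"maximum":1},"fingers":{"type":"number"}}}},"squeeze":{"type":"number"}},"required":["plan"]}

```bash
ls; mkdir -p pics; python3 - <<'E'
from plant import robot
import cv2,numpy as np
s=robot.read_state(); print({k:np.round(v,3).tolist() for k,v in s.items()})
for c in ["scene","top"]:
    im=robot.read_camera(c); cv2.imwrite(f"pics/{c}0.png",im[:,:,::-1])
    k=robot.get_calibration(c); print(c,{a:np.round(v,4).tolist() for a,v in k.items()})
print(robot.get_calibration("wrist"))
for t in ["lid_1","tray"]:
    for b in robot.boxes_of("top",t): print(t,np.round(b["extent"]),round(b["p"],2))
print(robot.mark_of("top","tray_rim"))
E
```

```text
pics
{'t': 0.0, 'q': [-1.401, 0.131, 1.489, -0.0, 1.523, -0.085], 'dq': [-0.0, 0.0, 0.002, 0.001, 0.001, 0.001], 'joint_torque': [-0.001, -55.984, -49.176, 0.077, 0.035, -0.0], 'tool_pos': [0.151, -0.58, 0.218], 'orientation': [2.086, 0.269, -2.087], 'force': [0.074, 0.693, -0.865], 'wrist_torque': [0.052, -0.042, 0.057], 'opening': 0.093}
scene {'fx': 556.393, 'fy': 556.393, 'cx': 327.2341, 'cy': 237.484, 'distortion': [-0.1559, 0.0, 0.0, 0.0, 0.0], 'R': [[-0.7021, 0.712, -0.0083], [0.5615, 0.5464, -0.6214], [-0.4379, -0.441, -0.7834]], 't': [0.3749, -0.2757, 1.6227]}
top {'fx': 515.4596, 'fy': 515.4596, 'cx': 321.6916, 'cy': 238.2642, 'distortion': [-0.0807, 0.0, 0.0, 0.0, 0.0], 'R': [[-0.0015, -1.0, 0.0011], [-0.9916, 0.0013, -0.1292], [0.1292, -0.0013, -0.9916]], 't': [0.021, 0.5649, 1.3944]}
{'fx': 344.07708603687007, 'fy': 344.07708603687007, 'cx': 312.0712507571698, 'cy': 239.42246225005135, 'distortion': array([-0.04726992,  0.        ,  0.        ,  0.        ,  0.        ]), 'T_tool_cam': array([[ 1.32367394e-04, -2.82432129e-01,  9.59287274e-01,
        -1.65980228e-01],
       [ 9.99998859e-01, -1.40632008e-03, -5.52031943e-04,
        -3.42414860e-04],
       [ 1.50497651e-03,  9.59286253e-01,  2.82431621e-01,
        -7.82022960e-02],
       [ 0.00000000e+00,  0.00000000e+00,  0.00000000e+00,
         1.00000000e+00]])}
lid_1 [361. 237.  30.  37.] 0.94
lid_1 [213. 202.  37.  40.] 0.85
lid_1 [286. 226.  33.  33.] 0.76
lid_1 [350. 201.  37.  37.] 0.71
lid_1 [294. 260.  36.  38.] 0.66
lid_1 [443. 280.  32.  34.] 0.56
lid_1 [155. 257.  32.  26.] 0.49
tray [323. 232. 128. 111.] 0.78
[{'point': [321.7, 230.5], 'p': 0.74}, {'point': [294.1, 261.1], 'p': 0.35}, {'point': [346.5, 199.1], 'p': 0.35}]
```

View pics/scene0.png

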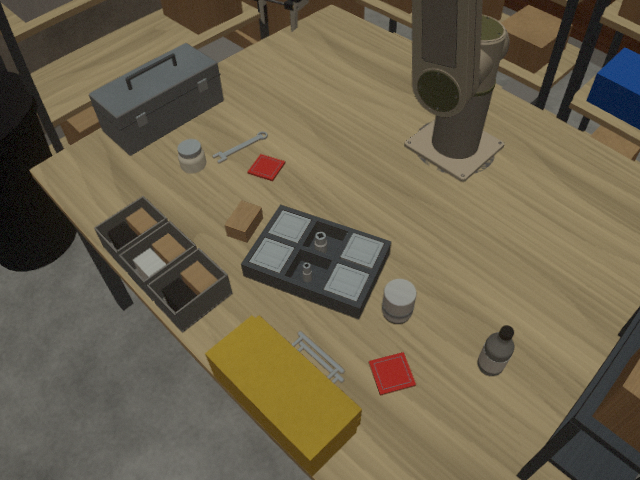

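View pics/top0.png

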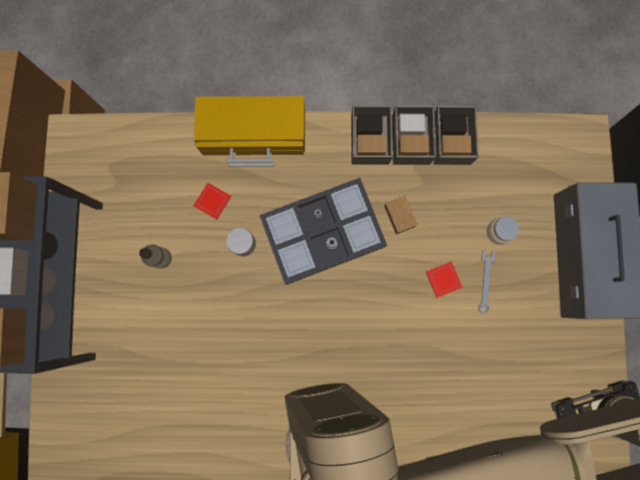

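```bash
python3 - <<'E'
import cv2
im=cv2.imread("pics/top0.png")[160:300,240:410]
cv2.imwrite("pics/crop0.png",cv2.resize(im,None,fx=4,fy=4,interpolation=cv2.INTER_CUBIC)[:600,:800])
E
```

```text
(no output)
```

View pics/crop0.png

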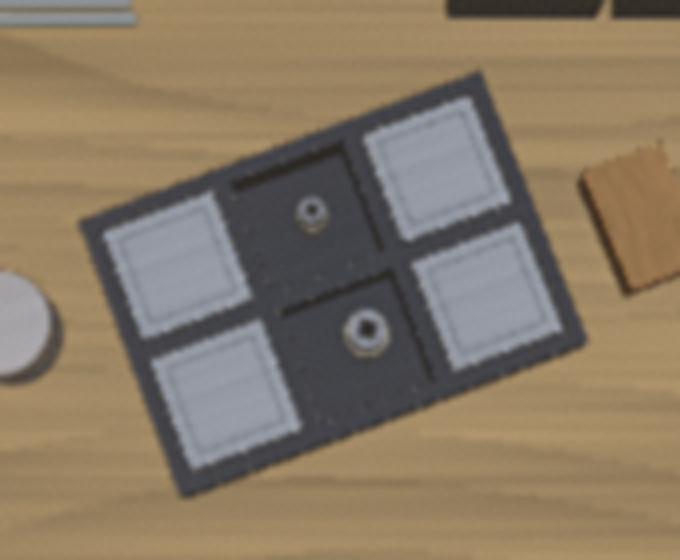

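The pictures show the tray slightly right of centre in the top view. These could be taken for the target:
- lid_1, near left (294,260)
- lid_2, far left (286,226)
- lid_3, near right (361,237)
- lid_4, far right (350,201)
- the red look-alikes at (213,202) and (443,280), which are not in the tray
- a white block in the far bins at (412,122)

The crop confirms four grey lids in the tray's outer cells. Next I'll fit the tray pose.

```bash
cat > h.py <<'E'
import numpy as np,cv2
from plant import robot
from scipy.spatial.transform import Rotation as Ro
def ray(cam,uv,z):
    k=robot.get_calibration(cam);K=np.array([[k['fx'],0,k['cx']],[0,k['fy'],k['cy']],[0,0,1]])
    n=cv2.undistortPoints(np.array(uv,float).reshape(-1,1,2),K,np.array(k['distortion']))[:,0]
    d=np.c_[n,np.ones(len(n))]@k['R']; o=-k['R'].T@k['t']
    return o+d*((z-o[2])/d[:,2])[:,None]
def proj(cam,X):
    k=robot.get_calibration(cam);K=np.array([[k['fx'],0,k['cx']],[0,k['fy'],k['cy']],[0,0,1]])
    return cv2.projectPoints(np.array(X,float),cv2.Rodrigues(np.array(k['R']))[0],np.array(k['t']),K,np.array(k['distortion']))[0][:,0]
E
python3 - <<'E'
from h import *
im=cv2.imread("pics/top0.png")
g=cv2.cvtColor(im,cv2.COLOR_BGR2GRAY); hsv=cv2.cvtColor(im,cv2.COLOR_BGR2HSV)
m=((g>115)&(hsv[...,1]<60)).astype(np.uint8)
m[:, :258]=0;m[:,388:]=0;m[:175]=0;m[290:]=0
n,l,st,c=cv2.connectedComponentsWithStats(m)
C=[]
for i in range(1,n):
    if st[i,4]>400:
        p=np.argwhere(l==i)[:,::-1].astype(np.float32); r=cv2.minAreaRect(p)
        w=ray("top",[r[0]],0.05)[0]; b=ray("top",cv2.boxPoints(r),0.05)
        print(np.round(r[0],1),w.round(4),[round(float(np.linalg.norm(b[j]-b[j-1])),3) for j in range(2)],st[i,4]); C.append(w[:2])
C=np.array(C)
# assign via yaw guess
L=np.array([[-48,96],[48,96],[-48,-96],[48,-96]])/1e3
c0=C.mean(0);a=.36;R=np.array([[np.cos(a),-np.sin(a)],[np.sin(a),np.cos(a)]])
P=L@R.T+c0; M=np.array([C[np.argmin(np.linalg.norm(C-p,axis=1))] for p in P])
H=L.T@(M-c0);a=np.arctan2(H[0,1]-H[1,0],H[0,0]+H[1,1])
R=np.array([[np.cos(a),-np.sin(a)],[np.sin(a),np.cos(a)]]);P=L@R.T+c0
print("center",c0.round(4),"yaw",a,"lids",P.round(4).tolist(),"resid mm",(1e3*(M-P)).round(1).tolist())
s=robot.read_state();print(Ro.from_rotvec(s['orientation']).as_matrix().round(3))
# scene check overlay
for cam in["scene","top"]:
    im=cv2.imread(f"pics/{cam}0.png");o=[]
    cs=np.array([[-.1025,-.1505],[.1025,-.1505],[.1025,.1505],[-.1025,.1505]])@R.T+c0
    q=proj(cam,np.c_[cs,np.full(4,.05)]);x0,y0=(q.min(0)-15).astype(int);x1,y1=(q.max(0)+15).astype(int)
    cr=cv2.resize(im[y0:y1,x0:x1],None,fx=4,fy=4,interpolation=cv2.INTER_CUBIC)
    def D(p): cv2.polylines(cr,[((proj(cam,p)-[x0,y0]+.5)*4).astype(int)],True,(0,255,0),1)
    D(np.c_[cs,np.full(4,.05)])
    for k in L: D(np.c_[(k+np.array([[-1,-1],[1,-1],[1,1],[-1,1]])*.04)@R.T+c0,np.full(4,.05)])
    cv2.imwrite(f"pics/ov_{cam}.png",cr[:600,:800])
E
```

```text
[348.7 201.7] [ 0.6657 -0.0549  0.05  ] [0.08, 0.08] 810
[283.9 226. ] [0.5974 0.1245 0.05  ] [0.08, 0.08] 828
[361.3 233.6] [ 0.5759 -0.089   0.05  ] [0.08, 0.08] 829
[296.  258.3] [0.5081 0.0906 0.05  ] [0.08, 0.08] 852
center [0.5868 0.0178] yaw 0.36260217864785427 lids [[0.5078, 0.0905], [0.5976, 0.1246], [0.5759, -0.089], [0.6657, -0.0549]] resid mm [[0.2, 0.1], [-0.2, -0.1], [-0.0, -0.0], [-0.0, 0.1]]
[[-0.     0.252 -0.968]
 [ 0.001 -0.968 -0.252]
 [-1.    -0.001 -0.   ]]
```

View pics/ov_scene.png

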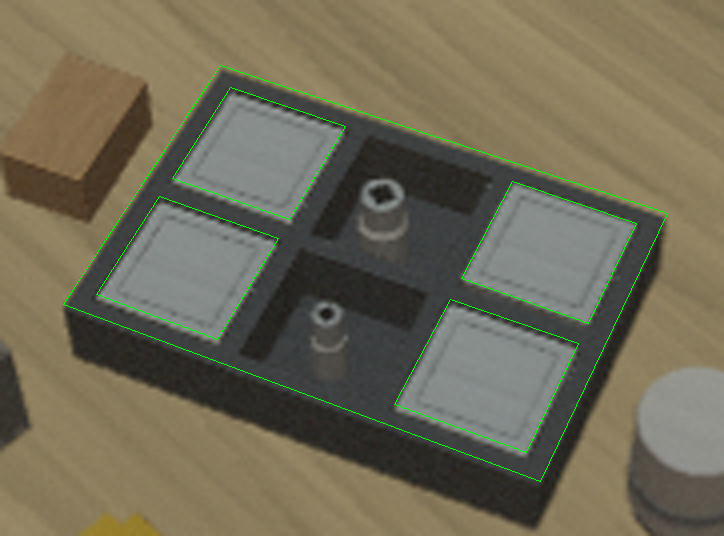

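View pics/ov_top.png

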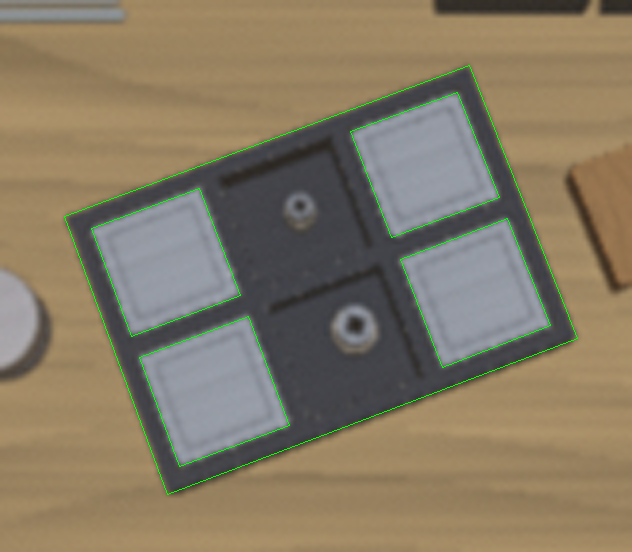

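Request:
play_rows(
  plan=[
    {"slide": [0.835,0.928,0],"roll": 0.4,"fingers": -1},
    {"slide": [0.835,0.928,0],"roll": 0.37,"fingers": -1},
    {"slide": [0.835,0.928,0],"roll": 0,"fingers": -1},
    {"slide": [0.835,0.928,0],"roll": 0,"fingers": -1},
    {"slide": [0.835,0.928,0],"roll": 0,"fingers": -1},
    {"slide": [0.835,0.928,0],"roll": 0,"fingers": -1},
    {"slide": [0.835,0.928,0],"roll": 0,"fingers": -1},
    {"slide": [0.835,0.928,0],"roll": 0,"fingers": -1},
    {"slide": [0.835,0.928,0],"roll": 0,"fingers": -1},
    {"slide": [0.835,0.928,0],"roll": 0,"fingers": -1},
    {"slide": [0.835,0.928,0],"roll": 0,"fingers": -1},
    {"slide": [0.835,0.928,0],"roll": 0,"fingers": -1},
    {"slide": [0.835,0.928,0],"roll": 0,"fingers": -1},
    {"slide": [0.835,0.928,0],"roll": 0,"fingers": -1},
    {"slide": [0.835,0.928,0],"roll": 0,"fingers": -1},
    {"slide": [0.835,0.928,0],"roll": 0,"fingers": -1},
    {"slide": [0.835,0.928,0],"roll": 0,"fingers": -1},
    {"slide": [0.835,0.928,0],"roll": 0,"fingers": -1},
    {"slide": [0,0,0],"roll": 0,"fingers": -1},
  ],
  squeeze=10,
)

```text
t: 2.62
tool_pos: [0.603, -0.0775, 0.2181]
orientation: [2.022, 0.374, -2.023]
force: [0.4, -0.4, -0.2]
opening: 0.0002
```

Request:
play_rows(
  plan=[
    {"slide": [0,0,-1]},
    {"slide": [0,0,-1]},
    {"slide": [0,0,-1]},
    {"slide": [0,0,-1]},
    {"slide": [0,0,-0.6]},
    {"slide": [0,0,0]},
  ],
)

```text
$.plan[0]: bad value
```

```bash
python3 - <<'E'
from h import *
s=robot.read_state()
cv2.imwrite("pics/w1.png",robot.read_camera("wrist")[:,:,::-1])
print(np.round(s['tool_pos'],4),np.round(s['force'],2),s['t'],np.round(s['q'],2))
R=Ro.from_rotvec(s['orientation']).as_matrix();print(R.round(3), np.degrees(np.arctan2(R[1,1],R[0,1])))
E
```

```text
[ 0.603  -0.0775  0.2181] [ 0.44 -0.4  -0.16] 2.625 [-0.21  0.15  1.46  0.    1.52  0.99]
[[-0.     0.357 -0.934]
 [ 0.001 -0.934 -0.357]
 [-1.    -0.001  0.   ]] -69.0733884951204
```

View pics/w1.png

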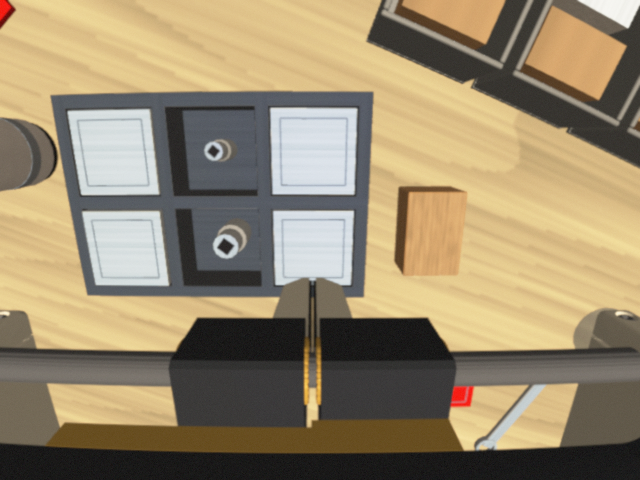

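Request:
play_rows(
  plan=[
    {"slide": [-0.03,-0.05,-1],"roll": 0,"fingers": -1},
    {"slide": [0,0,-1],"roll": 0,"fingers": -1},
    {"slide": [0,0,-1],"roll": 0,"fingers": -1},
    {"slide": [0,0,-1],"roll": 0,"fingers": -1},
    {"slide": [0,0,-0.7],"roll": 0,"fingers": -1},
    {"slide": [0,0,-0.3],"roll": 0,"fingers": -1},
    {"slide": [0,0,0],"roll": 0,"fingers": -1},
    {"slide": [0,0,0],"roll": 0,"fingers": -1},
  ],
)

```text
t: 3.68
tool_pos: [0.6022, -0.0813, 0.0701]
orientation: [2.026, 0.37, -2.021]
force: [0.5, 0.9, -0.5]
opening: 0.0008
```

```bash
cat > st.py <<'E'
from h import *
s=robot.read_state();print(s['t'],np.round(s['tool_pos'],4),'F',np.round(s['force'],2),'T',np.round(s['wrist_torque'],2))
E
python3 st.py
```

```text
3.675 [ 0.6022 -0.0813  0.0701] F [ 0.45  0.88 -0.49] T [-0.01 -0.    0.01]
```

Request:
play_rows(
  plan=[
    {"slide": [0,0,-0.2],"roll": 0,"fingers": -1},
    {"slide": [0,0,-0.2],"roll": 0,"fingers": -1},
    {"slide": [0,0,-0.05],"roll": 0,"fingers": -1},
    {"slide": [0,0,-0.05],"roll": 0,"fingers": -1},
    {"slide": [0,0,0],"roll": 0,"fingers": -1},
  ],
)

```text
t: 4.3
tool_pos: [0.6012, -0.081, 0.0535]
orientation: [2.024, 0.371, -2.024]
force: [-0.2, 0.5, 0.1]
opening: 0.0007
```

Request:
play_rows(
  plan=[
    {"slide": [0,0,-0.04],"roll": 0,"fingers": -1},
    {"slide": [0,0,-0.04],"roll": 0,"fingers": -1},
    {"slide": [0,0,0],"roll": 0,"fingers": -1},
  ],
)

```text
t: 4.68
tool_pos: [0.6012, -0.081, 0.0511]
orientation: [2.024, 0.371, -2.024]
force: [-0.3, 0.3, 0.5]
opening: 0.0005
```

```bash
python3 st.py;  python3 - <<'E'
from h import *
cv2.imwrite("pics/w2.png",robot.read_camera("wrist")[:,:,::-1])
E
```

```text
4.675 [ 0.6012 -0.081   0.0511] F [-0.29  0.33  0.46] T [-0.06  0.03  0.03]
```

View pics/w2.png

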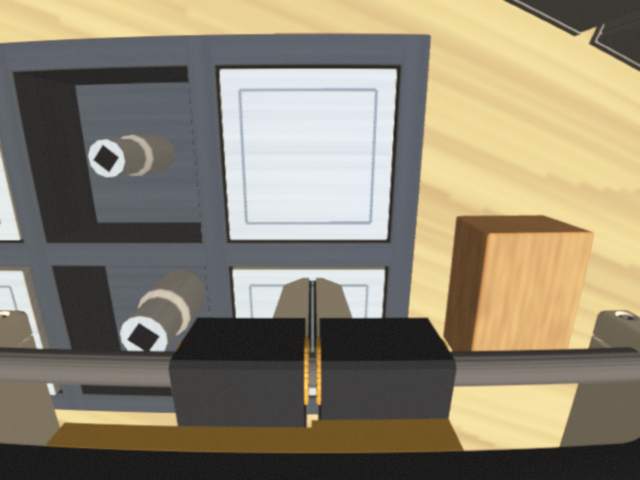

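The wrist view shows the fingertips at about (312,282), just inside the far edge of the near right lid, and no clear contact yet.

Request:
play_rows(
  plan=[
    {"slide": [0,0,-0.03],"roll": 0,"fingers": -1},
    {"slide": [0,0,0],"roll": 0,"fingers": -1},
  ],
)

```text
t: 4.97
tool_pos: [0.6013, -0.081, 0.0504]
orientation: [2.024, 0.371, -2.024]
force: [0.1, 0.4, 1.0]
opening: 0.0003
```

Request:
play_rows(
  plan=[
    {"slide": [0,0,-0.02],"roll": 0,"fingers": -1},
    {"slide": [0,0,0],"roll": 0,"fingers": -1},
  ],
)

```text
t: 5.22
tool_pos: [0.6013, -0.081, 0.0503]
orientation: [2.024, 0.371, -2.024]
force: [-2.6, 0.2, 4.8]
opening: 0.0004
```

```bash
python3 st.py
```

```text
5.225 [ 0.6013 -0.081   0.0503] F [-2.56  0.22  4.81] T [ 0.07  0.48 -0.05]
```

```bash
python3 - <<'E'
import cv2
im=cv2.imread("pics/w2.png")[40:300,190:440]
cv2.imwrite("pics/w2c.png",cv2.resize(im,None,fx=2.3,fy=2.3,interpolation=cv2.INTER_CUBIC)[:600,:800])
E
```

```text
(no output)
```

View pics/w2c.png

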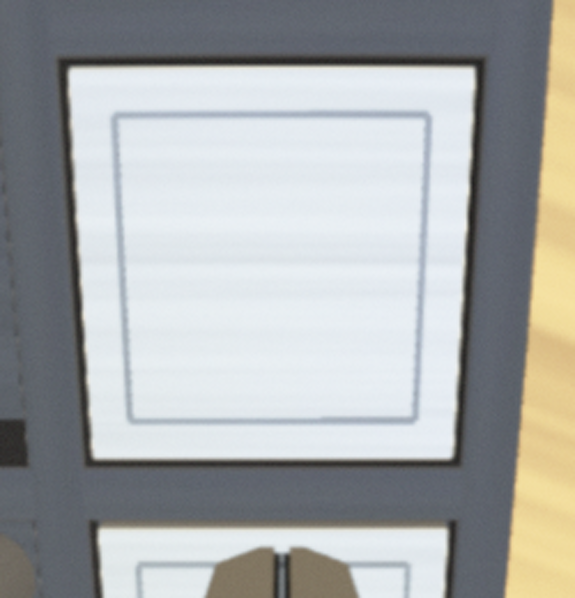

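Request:
play_rows(
  plan=[
    {"slide": [0,0,0.3],"roll": 0,"fingers": -1},
    {"slide": [0,0,0.6],"roll": 0,"fingers": -1},
    {"slide": [0,0,0],"roll": 0,"fingers": -1},
  ],
)

```text
t: 5.6
tool_pos: [0.6032, -0.0814, 0.0797]
orientation: [2.028, 0.369, -2.019]
force: [0.3, -0.5, 0.6]
opening: 0.0003
```

```bash
python3 - <<'E'
from h import *
im=robot.read_camera("wrist")[:,:,::-1]
cv2.imwrite("pics/w3.png",im)
cv2.imwrite("pics/w3c.png",cv2.resize(im[60:330,160:420],None,fx=2.2,fy=2.2,interpolation=cv2.INTER_CUBIC)[:600,:800])
E
```

```text
(no output)
```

View pics/w3c.png

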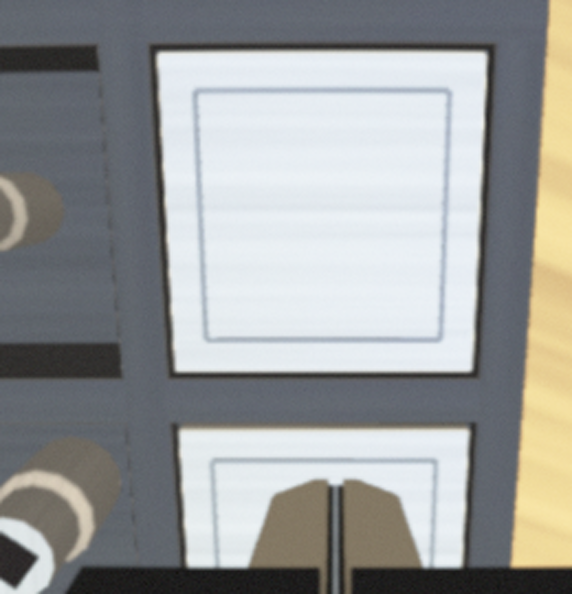

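```bash
cat >> h.py <<'E'
c0=np.array([.5868,.0178]);A=.3626;Rt=np.array([[np.cos(A),-np.sin(A)],[np.sin(A),np.cos(A)]])
def W(p): # local mm xyz -> world
    p=np.atleast_2d(np.array(p,float))/1e3; return np.c_[p[:,:2]@Rt.T+c0,p[:,2]]
def pw(X,s):
    k=robot.get_calibration("wrist");K=np.array([[k['fx'],0,k['cx']],[0,k['fy'],k['cy']],[0,0,1]])
    T=np.eye(4);T[:3,:3]=Ro.from_rotvec(s['orientation']).as_matrix();T[:3,3]=s['tool_pos']
    Tc=np.linalg.inv(T@k['T_tool_cam'])
    return cv2.projectPoints(np.array(X,float),cv2.Rodrigues(Tc[:3,:3])[0],Tc[:3,3],K,k['distortion'])[0][:,0]
E
python3 - <<'E'
from h import *
s=robot.read_state();print(s['tool_pos'])
for n,p in dict(l4near=[48-41.5,-96,50],l4nearlid=[8,-96,50],r3far=[-6.5,-96,50],l3far_flush=[-8,-96,50],l3far_proud=[-8,-96,54],line3=[-18,-96,50],line3p=[-18,-96,54],l3L=[-15,-56,50],l3R=[-15,-136,50],l3Lp=[-15,-56,54],l3Rp=[-15,-136,54],r3L=[-15,-54.5,50],r3R=[-15,-137.5,50]).items(): print(n,pw(W(p),s).round(1))
g=cv2.cvtColor(cv2.imread("pics/w3.png"),cv2.COLOR_BGR2GRAY)
print("col 280 rows 222-265",g[222:266,270:276].mean(1).round().astype(int).tolist())
print("row 266, L",g[264:268,236:252].mean(0).round().astype(int).tolist(),"R",g[264:268,366:385].mean(0).round().astype(int).tolist())
im=cv2.imread("pics/w3.png");print([im[r,272].tolist() for r in range(248,260)])
E
```

```text
[ 0.60249689 -0.08127234  0.07853548]
l4near [[309.1 229.7]]
l4nearlid [[309.  227.2]]
r3far [[309.2 250.8]]
l3far_flush [[309.2 253.2]]
l3far_proud [[309.1 255.4]]
line3 [[309.2 268.9]]
line3p [[309.2 271.3]]
l3L [[242.9 264.3]]
l3R [[375.5 264.1]]
l3Lp [[241.6 266.7]]
l3Rp [[376.7 266.4]]
r3L [[240.4 264.3]]
r3R [[378. 264.]]
col 280 rows 222-265 [233, 234, 234, 235, 235, 233, 209, 118, 53, 64, 92, 101, 102, 102, 102, 101, 102, 104, 104, 104, 104, 104, 102, 103, 102, 100, 101, 102, 102, 102, 105, 116, 148, 200, 227, 234, 236, 238, 237, 235, 233, 233, 234, 235]
row 266, L [100, 97, 85, 62, 79, 156, 221, 232, 234, 233, 234, 234, 234, 234, 234, 234] R [233, 232, 232, 232, 232, 223, 173, 95, 52, 70, 90, 97, 99, 101, 101, 102, 100, 102, 101]
[[110, 102, 95], [107, 100, 96], [111, 105, 102], [105, 103, 101], [101, 105, 109], [104, 113, 120], [134, 148, 155], [187, 202, 204], [224, 228, 225], [237, 235, 230], [240, 238, 231], [241, 239, 234]]
```

Lid_3 was stiff at 50 mm (4.8 N), and its edges in the wrist image fit the flush position, so it isn't the one. Next is lid_1, near left.

Request:
play_rows(
  plan=[
    {"slide": [0,0,0.6],"roll": 0,"fingers": -1},
    {"slide": [-0.324,0.855,0.1],"roll": 0,"fingers": -1},
    {"slide": [-0.324,0.855,0],"roll": 0,"fingers": -1},
    {"slide": [-0.324,0.855,0],"roll": 0,"fingers": -1},
    {"slide": [-0.324,0.855,0],"roll": 0,"fingers": -1},
    {"slide": [-0.324,0.855,0],"roll": 0,"fingers": -1},
    {"slide": [-0.324,0.855,0],"roll": 0,"fingers": -1},
    {"slide": [-0.324,0.855,-0.1],"roll": 0,"fingers": -1},
    {"slide": [0,0,-0.6],"roll": 0,"fingers": -1},
    {"slide": [0,0,0],"roll": 0,"fingers": -1},
  ],
)

```text
t: 6.9
tool_pos: [0.5319, 0.098, 0.075]
orientation: [2.02, 0.371, -2.027]
force: [0.1, 0.2, 0.5]
opening: 0.0005
```

```bash
python3 - <<'E'
from h import *
s=robot.read_state();print(s['t'],s['tool_pos'],(W([-20,96,50])).round(4))
im=robot.read_camera("wrist")[:,:,::-1].copy()
cv2.imwrite("pics/w4.png",im)
for zz,c in ((50,(0,200,0)),(54,(0,0,255))):
  for k in ([-48,96],[48,96]):
    cv2.polylines(im,[pw(W([[k[0]+a,k[1]+b,zz] for a,b in((-40,-40),(40,-40),(40,40),(-40,40))]),s).astype(int)],True,c,1)
cv2.imwrite("pics/w4c.png",cv2.resize(im[60:330,180:440],None,fx=2.2,fy=2.2,interpolation=cv2.INTER_CUBIC)[:600,:800])
E
```

```text
6.9 [0.53191617 0.09800977 0.07504831] [[0.534  0.1005 0.05  ]]
```

View pics/w4c.png

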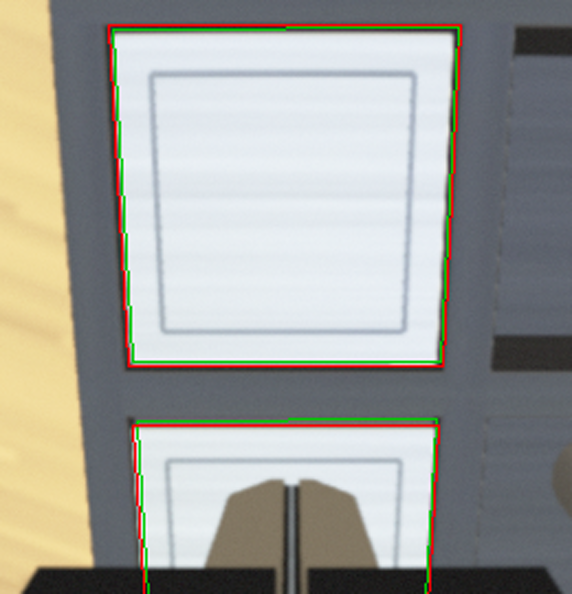

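Request:
play_rows(
  plan=[
    {"slide": [0.05,0.05,-0.4],"roll": 0,"fingers": -1},
    {"slide": [0,0,-0.2],"roll": 0,"fingers": -1},
    {"slide": [0,0,-0.1],"roll": 0,"fingers": -1},
    {"slide": [0,0,0],"roll": 0,"fingers": -1},
  ],
)

```text
t: 7.45
tool_pos: [0.5345, 0.0999, 0.0554]
orientation: [2.023, 0.371, -2.025]
force: [-0.3, -0.7, -0.1]
opening: 0.0004
```

Request:
play_rows(
  plan=[
    {"slide": [0,0,-0.05],"roll": 0,"fingers": -1},
    {"slide": [0,0,-0.05],"roll": 0,"fingers": -1},
    {"slide": [0,0,0],"roll": 0,"fingers": -1},
  ],
)

```text
t: 7.82
tool_pos: [0.5351, 0.1001, 0.053]
orientation: [2.025, 0.371, -2.023]
force: [0.6, 0.6, 1.3]
opening: 0.0004
```

Request:
play_rows(
  plan=[
    {"slide": [0,0,-0.03],"roll": 0,"fingers": -1},
    {"slide": [0,0,0],"roll": 0,"fingers": -1},
  ],
)

```text
t: 8.07
tool_pos: [0.5352, 0.1001, 0.0522]
orientation: [2.025, 0.371, -2.023]
force: [1.7, 0.8, 1.3]
opening: 0.0004
```

```bash
python3 st.py
```

```text
8.075 [0.5352 0.1001 0.0522] F [1.69 0.8  1.34] T [ 0.12 -0.23  0.03]
```

```bash
python3 - <<'E'
from h import *
im=robot.read_camera("wrist")[:,:,::-1].copy()
cv2.imwrite("pics/w5.png",im)
cv2.imwrite("pics/w5c.png",cv2.resize(im[180:330,160:440],None,fx=2.8,fy=2.8,interpolation=cv2.INTER_CUBIC)[:600,:800])
E
python3 st.py
```

```text
8.125 [0.5351 0.1002 0.0522] F [2.27 1.34 3.05] T [ 0.15 -0.36  0.  ]
```

View pics/w5c.png

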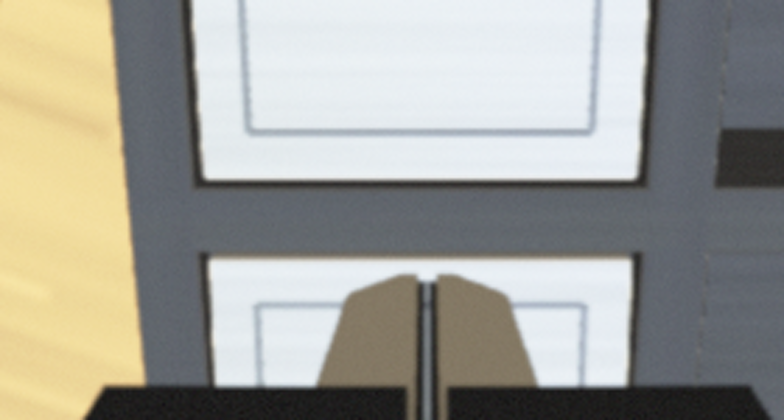

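Request:
play_rows(
  plan=[
    {"slide": [0,0,-0.02],"roll": 0,"fingers": -1},
    {"slide": [0,0,0],"roll": 0,"fingers": -1},
  ],
)

```text
t: 8.38
tool_pos: [0.5353, 0.1001, 0.052]
orientation: [2.025, 0.371, -2.023]
force: [0.4, 1.2, 6.1]
opening: 0.0004
```

```bash
cat > prof.py <<'E'
from h import *
# sub-pixel edges: white boundary (g=165) and dark-gap outer boundary for left/right of each lid
def edges(fn,row,c0_,c1_):
    g=cv2.cvtColor(cv2.imread(fn),cv2.COLOR_BGR2GRAY).astype(float)[row-2:row+3].mean(0)
    def cross(rng,thr):
        for c in rng:
            a,b=g[c],g[c+1]
            if (a-thr)*(b-thr)<=0 and a!=b: return c+(thr-a)/(b-a)
    m=(c0_+c1_)//2
    L=cross(range(m,c0_,-1),165);R=cross(range(m,c1_),165)
    dl=sum(max(0,100-v) for v in g[int(L)-7:int(L)+1])/50;dr=sum(max(0,100-v) for v in g[int(R):int(R)+8])/50
    return round(L,2),round(R,2),round(R-L,2),'gap',round(dl,2),round(dr,2)
E
python3 - <<'E'
from prof import *
print("w3 lid4");[print(r,edges("pics/w3.png",r,215,400)) for r in(100,150,210)]
print("w3 lid3");[print(r,edges("pics/w3.png",r,225,395)) for r in(258,262)]
print("w4 lid2");[print(r,edges("pics/w4.png",r,220,400)) for r in(100,150,210)]
print("w4 lid1");[print(r,edges("pics/w4.png",r,228,390)) for r in(258,262)]
for f,c in(("w3",272),("w4",270)):
  print(f,cv2.cvtColor(cv2.imread(f"pics/{f}.png"),cv2.COLOR_BGR2GRAY)[62:80,c-8:c+8].mean(1).astype(int),cv2.cvtColor(cv2.imread(f"pics/{f}.png"),cv2.COLOR_BGR2GRAY)[222:262,c-4:c+4].mean(1).astype(int))
E
```

```text
w3 lid4
100 (np.float64(231.82), np.float64(380.39), np.float64(148.56), 'gap', np.float64(2.16), np.float64(2.38))
150 (np.float64(234.49), np.float64(377.87), np.float64(143.38), 'gap', np.float64(2.24), np.float64(2.46))
210 (np.float64(238.2), np.float64(375.18), np.float64(136.98), 'gap', np.float64(2.0), np.float64(2.0))
w3 lid3
258 (np.float64(241.11), np.float64(372.59), np.float64(131.49), 'gap', np.float64(1.74), np.float64(1.97))
262 (np.float64(241.21), np.float64(372.28), np.float64(131.08), 'gap', np.float64(1.72), np.float64(1.92))
w4 lid2
100 (np.float64(231.85), np.float64(384.51), np.float64(152.66), 'gap', np.float64(2.28), np.float64(2.85))
150 (np.float64(234.56), np.float64(381.78), np.float64(147.22), 'gap', np.float64(2.36), np.float64(2.8))
210 (np.float64(238.29), np.float64(378.92), np.float64(140.63), 'gap', np.float64(2.18), np.float64(2.18))
w4 lid1
258 (np.float64(239.96), np.float64(377.14), np.float64(137.17), 'gap', np.float64(0.65), np.float64(0.98))
262 (np.float64(240.25), np.float64(377.15), np.float64(136.89), 'gap', np.float64(0.84), np.float64(0.78))
w3 [101 102 102 103 103 104 103 103 103 103 102 101 102 102 102 102  98  84] [233 233 233 234 235 233 209 117  53  64  91 101 102 101 101 100 101 102
 103 103 103 103 102 102 102 100 100 102 102 102 105 116 148 199 226 233
 236 237 236 234]
w4 [101 101 101 101 102 102 102 101  89  67  47  58 118 189 224 232 234 235] [233 234 225 174  93  53  66  92  97  98  98  99  98  99 101  99 101 101
 100 100 100 101 102 101 103 102 101  98 101 108 114 128 169 218 230 233
 235 235 234 231]
```

The wrist image settles it. Before contact, lid_1's side gaps were about 0.8 px against 1.9 px on lid_3, and it looked about 1.6% larger, so it stood roughly 4 mm proud. Contact began about 53 mm up at around 1 N, and the lid then tipped to a stop at about 52 mm. I'll check the tilt in the contact picture while moving to the middle.

```bash
python3 - <<'E'
from prof import *
im=robot.read_camera("wrist")[:,:,::-1];cv2.imwrite("pics/w6.png",im)
for f in("w5","w6"):
  print(f);[print(r,edges(f"pics/{f}.png",r,200,420)) for r in(230,276,282,300 if 0 else 274)]
E
```

```text
w5
230 (np.float64(231.28), np.float64(388.15), np.float64(156.87), 'gap', np.float64(2.42), np.float64(2.7))
276 (np.float64(234.18), np.float64(385.05), np.float64(150.87), 'gap', np.float64(1.86), np.float64(2.63))
282 (np.float64(291.73), np.float64(332.5), np.float64(40.77), 'gap', 0.0, 0.0)
274 (np.float64(234.38), np.float64(384.8), np.float64(150.42), 'gap', np.float64(2.12), np.float64(2.92))
w6
230 (np.float64(231.3), np.float64(388.12), np.float64(156.82), 'gap', np.float64(2.5), np.float64(2.83))
276 (np.float64(234.21), np.float64(385.05), np.float64(150.84), 'gap', np.float64(2.13), np.float64(2.64))
282 (np.float64(291.71), np.float64(332.42), np.float64(40.71), 'gap', 0.0, 0.0)
274 (np.float64(234.45), np.float64(384.77), np.float64(150.31), 'gap', np.float64(2.44), np.float64(2.93))
```

Request:
play_rows(
  plan=[
    {"slide": [0,0,0.5],"roll": 0,"fingers": -1},
    {"slide": [-0.45,-0.16,0],"roll": 0,"fingers": -1},
    {"slide": [-0.45,-0.16,0],"roll": 0,"fingers": -1},
    {"slide": [0,0,0],"roll": 0,"fingers": -1},
  ],
)

```text
t: 8.93
tool_pos: [0.5069, 0.0902, 0.0665]
orientation: [2.023, 0.37, -2.025]
force: [-0.2, 0.1, 0.2]
opening: 0.0005
```

```bash
python3 st.py
```

```text
8.925 [0.5069 0.0902 0.0665] F [-0.19  0.11  0.22] T [-0.02 -0.02 -0.05]
```

Under the finger lid_1's far edge gap opened from 0.8 to over 2 px, so that edge sank and the lid rocked. Now I'll press it in the middle.

Request:
play_rows(
  plan=[
    {"slide": [0,0,-0.2],"roll": 0,"fingers": -1},
    {"slide": [0,0,-0.15],"roll": 0,"fingers": -1},
    {"slide": [0,0,-0.04],"roll": 0,"fingers": -1},
    {"slide": [0,0,0],"roll": 0,"fingers": -1},
  ],
)

```text
t: 9.43
tool_pos: [0.5077, 0.0905, 0.0543]
orientation: [2.023, 0.371, -2.024]
force: [0.2, -0.3, 0.2]
opening: 0.0007
```

Request:
play_rows(
  plan=[
    {"slide": [0,0,-0.03],"roll": 0,"fingers": -1},
    {"slide": [0,0,0],"roll": 0,"fingers": -1},
  ],
)

```text
t: 9.68
tool_pos: [0.5079, 0.0905, 0.0538]
orientation: [2.024, 0.371, -2.024]
force: [-0.0, 1.0, 1.7]
opening: 0.0004
```

Request:
play_rows(
  plan=[
    {"slide": [0,0,-0.03],"roll": 0,"fingers": -1},
    {"slide": [0,0,0],"roll": 0,"fingers": -1},
  ],
)

```text
t: 9.93
tool_pos: [0.508, 0.0905, 0.0535]
orientation: [2.024, 0.371, -2.023]
force: [-2.9, -0.8, 7.9]
opening: 0.0006
```

Request:
play_rows(
  plan=[
    {"slide": [0,0,-0.02],"roll": 0,"fingers": -1},
    {"slide": [0,0,0],"roll": 0,"fingers": -1},
  ],
)

```text
t: 10.18
tool_pos: [0.5081, 0.0905, 0.0531]
orientation: [2.025, 0.371, -2.023]
force: [-3.8, -0.6, 8.8]
opening: 0.0004
```

Request:
play_rows(
  plan=[
    {"slide": [0,0,-0.02],"roll": 0,"fingers": -1},
    {"slide": [0,0,0],"roll": 0,"fingers": -1},
  ],
)

```text
t: 10.42
tool_pos: [0.508, 0.0905, 0.0525]
orientation: [2.024, 0.371, -2.023]
force: [-3.7, -0.5, 9.3]
opening: 0.0005
```

Request:
play_rows(
  plan=[
    {"slide": [0,0,-0.02],"roll": 0,"fingers": -1},
    {"slide": [0,0,-0.02],"roll": 0,"fingers": -1},
    {"slide": [0,0,0],"roll": 0,"fingers": -1},
  ],
)

```text
t: 10.8
tool_pos: [0.508, 0.0905, 0.0513]
orientation: [2.024, 0.371, -2.023]
force: [-2.8, -0.7, 8.0]
opening: 0.0003
```

Request:
play_rows(
  plan=[
    {"slide": [0,0,-0.02],"roll": 0,"fingers": -1},
    {"slide": [0,0,0],"roll": 0,"fingers": -1},
  ],
)

```text
t: 11.05
tool_pos: [0.5081, 0.0905, 0.0507]
orientation: [2.024, 0.371, -2.023]
force: [-4.2, -0.8, 8.4]
opening: 0.0005
```

Request:
play_rows(
  plan=[
    {"slide": [0,0,-0.02],"roll": 0,"fingers": -1},
    {"slide": [0,0,0],"roll": 0,"fingers": -1},
  ],
)

```text
t: 11.3
tool_pos: [0.508, 0.0905, 0.0503]
orientation: [2.024, 0.371, -2.023]
force: [-4.0, -0.3, 10.9]
opening: 0.0006
```

Request:
play_rows(
  plan=[
    {"slide": [0,0,-0.02],"roll": 0,"fingers": -1},
    {"slide": [0,0,0],"roll": 0,"fingers": -1},
  ],
)

```text
t: 11.55
tool_pos: [0.508, 0.0905, 0.0502]
orientation: [2.024, 0.371, -2.023]
force: [-7.4, -0.6, 16.2]
opening: 0.0005
```

Request:
play_rows(
  plan=[
    {"slide": [0,0,-0.01],"roll": 0,"fingers": -1},
    {"slide": [0,0,0],"roll": 0,"fingers": -1},
  ],
)

```text
t: 11.8
tool_pos: [0.5081, 0.0905, 0.0502]
orientation: [2.024, 0.371, -2.023]
force: [-9.2, -0.5, 19.0]
opening: 0.0004
```

The lid is stiff at 50.2 mm under 19 N, so it's home. I'll lift off to the earlier viewing pose and check.

Request:
play_rows(
  plan=[
    {"slide": [0,0,0.1],"roll": 0,"fingers": -1},
    {"slide": [0,0,0.8],"roll": 0,"fingers": -1},
    {"slide": [0.4,0.14,0],"roll": 0,"fingers": -1},
    {"slide": [0.4,0.14,0],"roll": 0,"fingers": -1},
    {"slide": [0,0,0],"roll": 0,"fingers": -1},
  ],
)

```text
t: 12.42
tool_pos: [0.5321, 0.0991, 0.0742]
orientation: [2.023, 0.371, -2.025]
force: [-0.4, -0.4, -0.6]
opening: 0.0004
```

```bash
python3 - <<'E'
from prof import *
im=robot.read_camera("wrist")[:,:,::-1];cv2.imwrite("pics/w7.png",im)
cv2.imwrite("pics/w7c.png",cv2.resize(im[60:330,180:440],None,fx=2.2,fy=2.2,interpolation=cv2.INTER_CUBIC))
for r in(100,150,210,258,262): print(r,edges("pics/w7.png",r,215,400))
E
python3 st.py
```

```text
100 (np.float64(233.7), np.float64(386.46), np.float64(152.75), 'gap', np.float64(2.41), np.float64(3.02))
150 (np.float64(236.5), np.float64(383.71), np.float64(147.21), 'gap', np.float64(2.78), np.float64(3.0))
210 (np.float64(239.65), np.float64(380.8), np.float64(141.15), 'gap', np.float64(2.08), np.float64(2.31))
258 (np.float64(242.16), np.float64(377.78), np.float64(135.61), 'gap', np.float64(1.75), np.float64(2.34))
262 (np.float64(242.37), np.float64(377.36), np.float64(134.99), 'gap', np.float64(1.52), np.float64(2.54))
12.475 [0.5315 0.099  0.074 ] F [-0.27 -0.14  0.13] T [ 0.02 -0.01  0.02]
```

View pics/w7c.png

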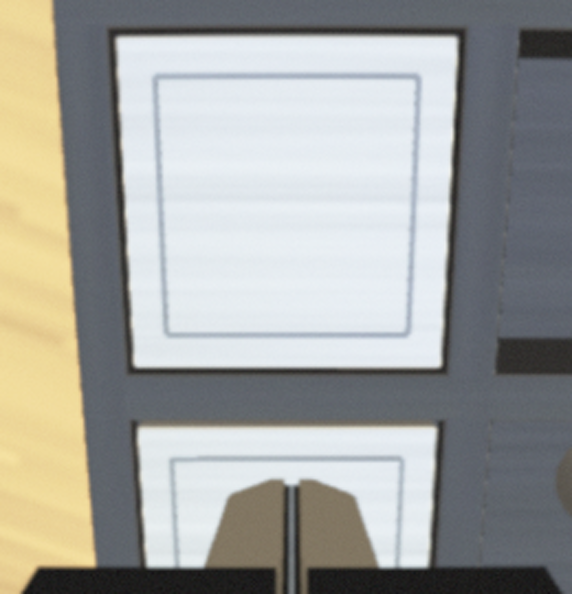

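Lid_1's gaps are now even, and its width ratio to lid_2 is 0.961, matching the flush lid_3/lid_4 pair (0.960). I'll retreat, check everything else, and hand in.

Request:
play_rows(
  plan=[
    {"slide": [0,0,1],"roll": 0,"fingers": -1},
    {"slide": [0,0,1],"roll": 0,"fingers": -1},
    {"slide": [0,0,1],"roll": 0,"fingers": -1},
    {"slide": [0,0,1],"roll": 0,"fingers": -1},
    {"slide": [-0.5,-0.2,0.7],"roll": 0,"fingers": -1},
    {"slide": [-0.5,-0.2,0],"roll": 0,"fingers": -1},
    {"slide": [-0.5,-0.2,0],"roll": 0,"fingers": -1},
    {"slide": [0,0,0],"roll": 0,"fingers": -1},
    {"slide": [0,0,0],"roll": 0,"fingers": -1},
  ],
)

```text
t: 13.6
tool_pos: [0.4869, 0.0809, 0.2159]
orientation: [2.024, 0.371, -2.024]
force: [1.2, 0.2, -0.4]
opening: 0.0007
```

```bash
python3 - <<'E'
from h import *
cv2.imwrite("pics/w8.png",robot.read_camera("wrist")[:,:,::-1])
cv2.imwrite("pics/s8.png",robot.read_camera("scene")[:,:,::-1])
E
python3 st.py
```

```text
13.7 [0.487 0.081 0.216] F [-0.58  0.5   0.5 ] T [ 0.01 -0.    0.03]
```

View pics/w8.png

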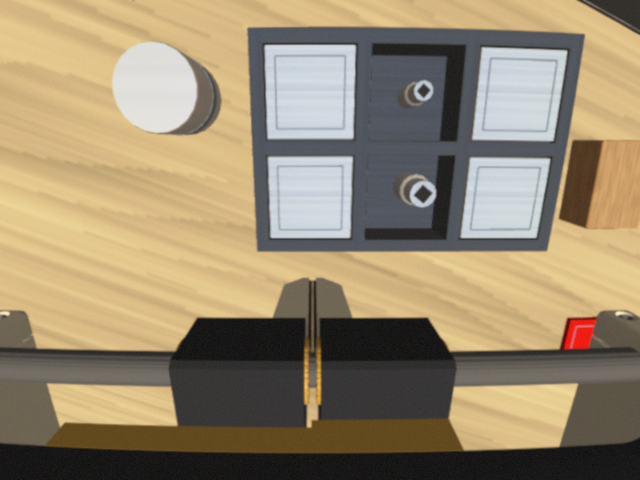

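View pics/s8.png

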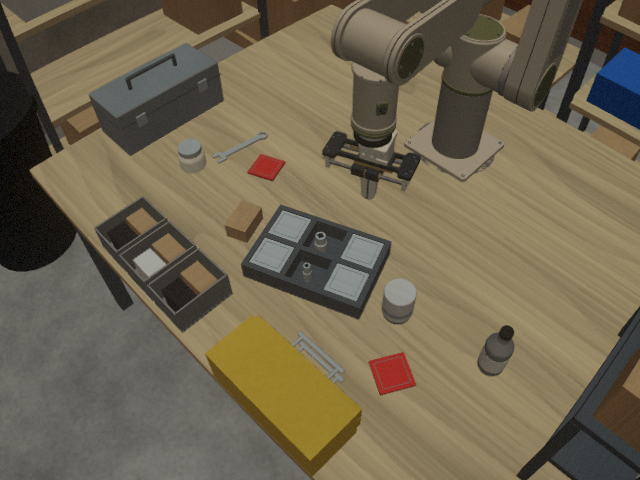

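The wrist view shows all four lids lying evenly: (310,92), (310,197), (518,95) and (505,198). In the scene view everything else stands where it was, and the arm is clear of it all.

```bash
python3 -c "
from plant import robot
print(robot.close_job())"
```

```text
the job is handed in; nothing more can be done
None
```

The rocking lid was lid_1, near left. I pressed it home and handed the job in at about 13.7 s.

- **Finding it:** I pressed lid_3 first near its edge, and it was stiff at 50 mm, so it was seated. Lid_1 met the finger about 3 mm higher at around 1 N, and its pressed edge sank. The wrist picture also showed it roughly 4 mm proud before I touched it. I stopped there, so lid_2 and lid_4 were never pressed.
- **Pressing it home:** Pressed in the middle, lid_1 gave way at about 8–11 N. It then sat stiff at 50.2 mm, and the final press reached 19 N upward (about 21 N with the sideways part).
- **Last checks:** In the wrist picture lid_1's gaps are close to those of the seated lids. Its width ratio to lid_2 (0.961) matches the lid_3/lid_4 pair (0.960). In the last scene picture nothing else looks moved, and the arm is clear.
- **Less certain:** The force reading wanders by nearly 1 N, so the light contact on lid_1 rests partly on the pictures. The edge presses were also firmer than the 1 N that makes a lid rock: 4.8 N on lid_3 and 6.1 N on lid_1 once it had tipped to its stop.

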